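Free a mould frame from the ratchet clamp on a goldsmith's bench

TASK

First raise the hold-down foot by its T-grip until its catch sits in the upper of the two notches of the column, and let go so that it hangs there. Then lift the sprung pawl off the ratchet wheel so that the jaw backs off fully, and only then take the aluminium mould frame out and lay it flat, without dropping it, in the middle of the wooden board, lengthwise along the board. Let go of it and leave everything else on the bench where it is.

Things in the scene. Friction and masses are not known exactly. Their poses are not given: they have to be found in the camera images.
- clamp: ratchet clamp bolted down, green base plate 372 x 90 x 12 mm. Origin: on the bench under the middle of the mould's place; x along the clamp: column x -105 mm, mould -70 to 70, then jaw, ratchet wheel 150, pawl pivot 205; y level across, z up. The mould lies on a bed 36 mm wide, top 24 mm up, between jaw and a fixed stop (46 mm high). Nothing stands along its long sides: it can leave sideways
- column_top (a point): top of the notched steel column (16 x 24 mm) that the foot slides on, 136 mm above the bench, at clamp x = -105 mm, y = 0
- foot (a joint): height of the hold-down foot, m, up positive; 0 = resting by its weight (0.5 kg, slides freely) on the mould. A sprung catch clicks by itself into a lower notch at 0.020 and an upper at 0.040, then carries it; stop 0.054. Its arm, 36 mm wide (y), 12 mm thick, covers clamp x -70 to -48 mm; in the upper notch its underside is 92 mm above the bench, 40 mm above the mould in place
- foot_bar (a point): middle of the foot's T-grip: a round bar 13 mm in diameter, 41 mm long along clamp x, on an upright fin 8 mm thick (y), 34 mm clear above the foot's arm. On the bar's axis, 104 mm above the bench with the foot down, at clamp x = -72 mm; rises with the foot
- pawl (a joint): angle of the sprung pawl, rad: 0 = dropped into the ratchet wheel, positive = lifted. Clear of the teeth above about 0.22, stop at 0.55. A spring pushes it back down (about 4 N at the cross-bar lifts it)
- pawl_bar (a point): middle of the pawl's cross-bar: a round bar 12 mm in diameter, 66 mm long along clamp y, 16 mm clear above the pawl's arm. On the bar's axis, at clamp x = 146, z = 120 mm with the pawl down; swings about point pawl_pivot, up and towards clamp +x (at 0.3 rad 16 mm up, 12 mm to +x)
- pawl_pivot (a point): the pawl's pivot axis (along clamp y), fixed at clamp x = 205, y = 0, z = 90 mm. The ratchet wheel in front of it is 76 mm across, 14 mm thick, its axle along clamp y at x = 150, z = 56 mm
- jaw (a joint): travel of the sliding jaw, m: 0 = clamped, 0.025 = fully backed off (stop), along clamp +x. A spring opens it by itself in about a second while the pawl is held off the wheel; it stops at the next tooth (0.0126) if the pawl drops. Clamped, its lip covers the last 10 mm of the mould (clamp x 60 to 70), underside 53, top 62 mm above the bench
- mould: aluminium mould frame, a plain block 140 x 46 x 28 mm (x, y, z) with a brown rubber slab showing on top, 0.3 to 0.6 kg. Origin: centre of its underside; x along its length. It starts lying in the clamp, its x along the clamp's x
- board: fixed bare wooden board 230 x 150 x 18 mm, to one side of the clamp (left or right). Origin: centre of its underside, its top 18 mm above that; x along its length
- tray: fixed open steel tray of tools, 230 x 150 x 35 mm, on the side opposite the board; not used. Origin: centre of its underside
- bottle: upright white plastic bottle, 62 mm across, 150 mm tall, black cap; stands beside the clamp, on one of its long sides (either). Origin: centre of its underside
- charcoal: flat black charcoal block 100 x 60 x 25 mm, lying beside the clamp on the long side opposite the bottle. Origin: centre of its underside
- cup: white cup 76 mm across, 95 mm tall, beyond the clamp. Origin: centre of its underside
- jar: glass jar with steel cap, 70 mm across, 80 mm tall. Origin: centre of its underside
- hammer: hammer lying beyond the clamp
- flux_pot: small terracotta pot, 52 mm across, 50 mm tall, on the robot's side of the clamp
Things that resemble listed ones, but are neither listed nor needed, are in the scene too. Leave any blue look-alike of the mould alone.

How it is judged:
By the outcome, as a careful person would: the job done as asked, in the order asked, and still so for the second after the job is handed in, with the robot touching nothing.
It also fails if it takes over 61 s, if anything falls off the work surface, if the arm or the gripper's body presses on something with over 40 N, if the wrist force passes 120 N, or if a joint passes its speed limit or range.

ROBOT

A 6-joint arm with a two-finger parallel gripper is mounted at the origin on the work surface. World frame = base frame: x ahead of the robot, y to its left, z up, the work surface at z = 0. Lengths are in m, angles in degrees, forces in N, time in s.
With the tool pointing down it reaches from about 0.3 to 0.75 m from the base axis. Payload 8.5 kg.
Tool frame: the origin (TCP) lies on the mounting face of the last link; the fingertips stand 173 mm ahead of it and the grasp point (between the pads) lies 155 mm ahead of it (env.tips_ahead is the distance from the TCP to the fingertips, in m); z points along the fingers, x is the direction in which the jaws open and shut, and the axes are right-handed (so a half turn about z gives the same grasp; the last joint's range is limited). The gripper opens to 85 mm and grips with 20 to 120 N. Pads are 22 mm wide; open, the fingers measure 114 mm over their backs; the gripper's body (76 mm by 85 mm) begins 54 mm behind the grasp point. The pads swing forward as they close: fully open they stand 13 mm farther back than shut.
Start: joints at [61.576, 21.807, 74.336, -0, 83.858, -12.336], TCP at [0.152, 0.528, 0.405] pointing down, gripper open.
Joint ranges: [-178.18, 178.18], [-50.72, 133.34], [12.68, 142.11], [-81.47, 261.47], [9.98, 163.14], [-165.26, 165.26]. Speed limits (degrees/s): [136.94, 136.94, 180, 180, 180, 180].

INTERFACE

Orientations are given as a 3x3 rotation matrix whose columns are the frame's x, y, z axes.
In Python, from rig import env gives the robot as it stands. The module is installed in compiled form; this text tells all that it offers.
- The arm moves only by the tool step_arm, never from a script. Its argument "increments" is a list of rows, each an object of numbers: "x", "y", "z": the shift along the tool's x, y, z in cm; "wx", "wy", "wz": the turn, a rotation vector about the tool's x, y, z in rad; "gripper": the finger opening in cm, from 0 to 8.54. A call has 1 to 20 rows; each row shifts and turns the commanded pose from where the row before left it, along the tool's axes as they then stand; what a row does not reach is not made up. A row lasts 1/10 s, in which the tool goes at most 50 mm and 8.59 degrees, less where a joint would pass 70% of its speed; a pose out of reach is approached as far as the arm can. A call with a gripper value outside its range is refused whole. The fingers move at their own pace and stop on an object; "newtons" is the grip in N (left out, the last holds). Time passes only in rows, so rows that do not move let the fingers close. It gives the time, the measured TCP pose, the force and the opening at its end, in the units of the state.
- env.observe(): the state, without advancing time (a new reading comes with each control period).
- env.get_image(name): name is "scene" or "top" or "wrist"; returns a dict with "color" (384x512x3 uint8, blue, green, red), "camera_matrix" (3x3 intrinsics, pixels), "rvec" (rotation vector, rad) and "tvec" (3), from world to camera coordinates, as OpenCV has them. Camera axes: x right, y down, z forward; pixel columns grow to the right and rows downward; lengths in m; the calibration is good to about 2 mm. The wrist camera is an equidistant fisheye: a pixel r from the principal point sees the ray r / f radians off the axis. A picture is of the moment at which its call begins. There is no depth.
- env.close_job(): hands the job in, once; it reports no verdict.
The state is a dict: "time_s": time; "q": joint angles; "qvel": joint speeds; "joint_efforts": joint torques, N m; "position": TCP position; "tool_rot": TCP orientation; "ft_force": force on the tool from outside, world axes, zero at the start; "wrist_torque": the same for the moment, N m; "grip_width": finger opening in m.
Only numpy, scipy, OpenCV 4.12 (cv2) and the standard library are available. Lean on these libraries where they do the work, as an engineer would, in place of code of your own. Each camera call takes 0.05 s, during which the arm holds its last target. There are 200 camera calls.

## Working session

There is one attempt and no reset: what is moved stays moved. The work goes in short steps, Python scripts to look and compute and a tool call to move; the robot and the scene stay as the last step left them, time stands still between calls to the robot, and variables do not carry over. Pictures are saved under pics/ and viewed, about 8 in all and at most 12, crops included, and the job is handed in when it is done.

Besides the shell and the picture viewer there is one more tool, called after "Request:" as name([rows], argument=value, ...), one row to a line, values as JSON. step_arm: Moves the arm, as the interface text tells. Its arguments: {"type":"object","properties":{"increments":{"type":"array"},"newtons":{"type":"number"}},"required":["increments"]}

```bash
mkdir -p pics; python3 - <<'E'
from rig import env
import cv2,pickle
s=env.observe();print({k:s[k] for k in('time_s','position','tool_rot','ft_force','grip_width')})
d={n:env.get_image(n) for n in('scene','top')}
pickle.dump(d,open('im0.pkl','wb'))
for n in d:
    print(n,d[n]['camera_matrix'].tolist(),d[n]['rvec'],d[n]['tvec'])
    cv2.imwrite(f'pics/{n}0.png',cv2.resize(d[n]['color'],(800,600),interpolation=cv2.INTER_CUBIC))
E
```

```text
{'time_s': 0.0, 'position': array([0.15239906, 0.52841332, 0.40408092]), 'tool_rot': array([[ 2.77130192e-01,  9.60832089e-01, -7.43843160e-04],
       [ 9.60831171e-01, -2.77130987e-01, -1.36974137e-03],
       [-1.52223345e-03, -3.35111006e-04, -9.99998785e-01]]), 'ft_force': array([-0.27229275, -0.37843902,  0.28425149]), 'grip_width': 0.08540712861436013}
scene [[432.1974640006104, 0.0, 264.2392035494609], [0.0, 432.1974640006104, 188.70987264802207], [0.0, 0.0, 1.0]] [ 2.44291901  0.7676109  -0.22898784] [-0.42267864 -0.20332323  1.48969966]
top [[370.68663389868334, 0.0, 254.17310612422798], [0.0, 370.68663389868334, 189.4077137851986], [0.0, 0.0, 1.0]] [ 2.17562924 -2.20277225  0.12942458] [-0.01383661  0.53493821  1.16307444]
```

View pics/top0.png

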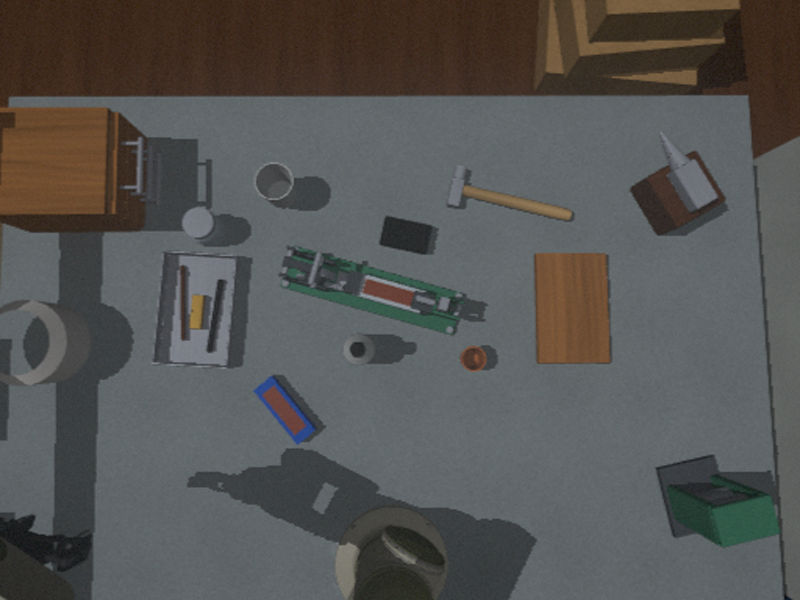

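View pics/scene0.png

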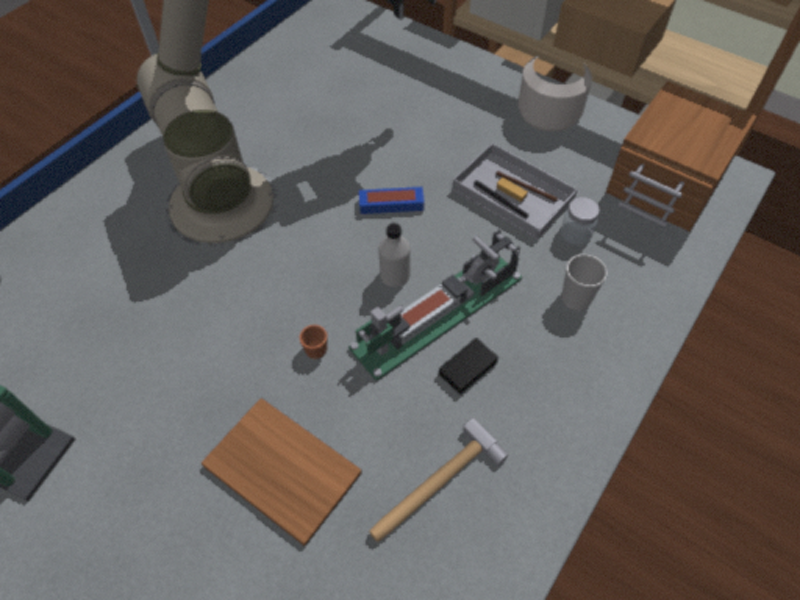

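The top view shows the clamp at (285–485, 245–335), column at the right end (460,305) and pawl at the left (315,270). The board is at (572,308), the tray at (198,310), the bottle at (360,348) on the robot side and the charcoal at (407,235) on the far side. There are two mould candidates: the silver frame in the clamp (388,291) and the blue one (285,410). The one in the clamp fits, being aluminium and clamped. I'll confirm this in an enlarged crop.

```bash
cat > h.py <<'E'
import numpy as np,cv2
def RT(d): return cv2.Rodrigues(np.array(d['rvec'],float))[0],np.array(d['tvec'],float).ravel()
def cast(d,uv,z):
    R,t=RT(d);K=np.array(d['camera_matrix']);uv=np.atleast_2d(uv).astype(float)
    r=np.c_[uv,np.ones(len(uv))]@np.linalg.inv(K).T@R; c=-R.T@t
    return c+r*((z-c[2])/r[:,2])[:,None]
def proj(d,P):
    return cv2.projectPoints(np.atleast_2d(np.array(P,float)),np.array(d['rvec'],float),np.array(d['tvec'],float),np.array(d['camera_matrix']),None)[0][:,0]
E
python3 - <<'E'
import pickle,cv2,numpy as np
from h import *
D=pickle.load(open('im0.pkl','rb'));d=D['top'];im=d['color']
hsv=cv2.cvtColor(im,cv2.COLOR_BGR2HSV)
def big(m,x0,x1,y0,y1,n):
    k=np.zeros_like(m);k[y0:y1,x0:x1]=m[y0:y1,x0:x1]
    c=max(cv2.findContours(k,cv2.RETR_EXTERNAL,cv2.CHAIN_APPROX_NONE)[0],key=cv2.contourArea);r=cv2.minAreaRect(c);print(n,r);return r,k
g=cv2.inRange(hsv,(40,60,20),(90,255,255)); 
k=np.zeros_like(g);k[150:220,170:320]=g[150:220,170:320]
pts=np.argwhere(k)[:,::-1].astype(np.float32)
P=cast(d,pts,0.012)[:,:2].astype(np.float32)
print('green rect',cv2.minAreaRect(P),cv2.boxPoints(cv2.minAreaRect(P)).tolist())
r,_=big(cv2.inRange(hsv,(3,60,40),(20,255,255)),338,395,155,240,'board')
B=cast(d,cv2.boxPoints(r),0.018);print(B.round(4), B.mean(0))
r,_=big(cv2.inRange(hsv,(0,90,40),(14,255,255)),225,275,170,205,'rubber')
B=cast(d,cv2.boxPoints(r),0.052);print(B.round(4), B.mean(0))
a=cv2.resize(im[145:225,170:320],(800,427),interpolation=cv2.INTER_CUBIC)
cv2.imwrite('pics/crop1.png',cv2.convertScaleAbs(a,alpha=1.5))
E
```

```text
green rect ((0.5489469170570374, 0.02801130712032318), (0.37033843994140625, 0.08942002803087234), 73.62296295166016) [[0.4538411796092987, -0.13703876733779907], [0.5396331548690796, -0.16225135326385498], [0.6440526247024536, 0.19306138157844543], [0.5582606792449951, 0.21827396750450134]]
board ((365.8094482421875, 196.8067626953125), (70.65531921386719, 46.964046478271484), 88.66777801513672)
[[ 0.6218 -0.307   0.018 ]
 [ 0.624  -0.462   0.018 ]
 [ 0.3941 -0.4566  0.018 ]
 [ 0.3928 -0.3043  0.018 ]] [ 0.50815357 -0.38245948  0.018     ]
rubber ((248.31134033203125, 186.66036987304688), (31.180845260620117, 8.51635456085205), 15.945395469665527)
[[ 0.5422  0.0491  0.052 ]
 [ 0.5679  0.0415  0.052 ]
 [ 0.5399 -0.052   0.052 ]
 [ 0.5143 -0.0443  0.052 ]] [ 0.54107974 -0.00143366  0.052     ]
```

View pics/crop1.png

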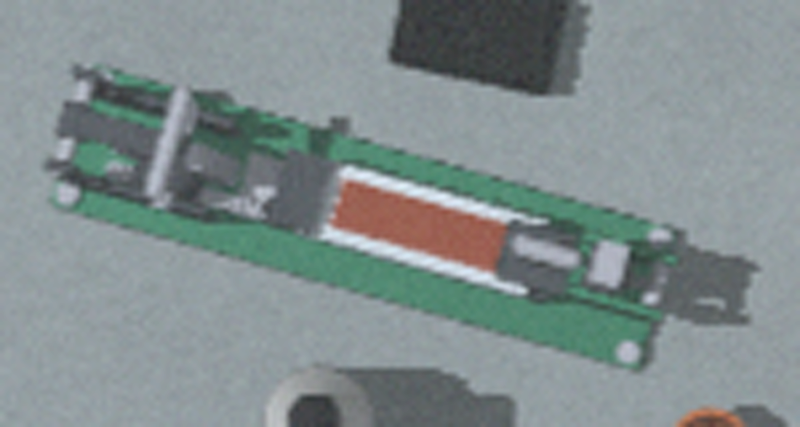

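The crop confirms it: the silver frame with the red-brown slab sits at crop (330–520, 170–290), with the foot's T-bar over its right end (545,248). The column top is at (608,262) and the pawl cross-bar at (170,143). The blue one is the look-alike. Next I'll compute the clamp origin.

```bash
cat >> h.py <<'E'
def wcast(d,uv,z):  # equidistant fisheye
    R,t=RT(d);K=np.array(d['camera_matrix']);uv=np.atleast_2d(uv).astype(float)
    a=(uv-K[:2,2])/[K[0,0],K[1,1]];r=np.linalg.norm(a,axis=1)
    ray=np.c_[a*(np.sin(r)/r)[:,None],np.cos(r)]@R;c=-R.T@t
    return c+ray*((z-c[2])/ray[:,2])[:,None]
E
python3 - <<'E'
import pickle
from h import *
d=pickle.load(open('im0.pkl','rb'))['top']
u=np.array([.283,.959]);u/=np.linalg.norm(u);v=np.array([-u[1],u[0]])
mid=np.array([.54895,.02801]);print('plate mid along u',mid@u,'v',mid@v)
for n,c,z,x in(('column',(608,262),.136,-105),('footbar',(546,249),.110,-72),('pawlbar',(170,143),.126,146),('rub-jaw end',(340,205),.052,60)):
    p=cast(d,[170+c[0]*.1875,145+c[1]*.1875],z)[0,:2];print(n,p.round(4),'origin u',p@u-x/1000,'v',p@v)
for n,c,z in(('bottle cap',(360,348),.15),('charcoal',(408,233),.025)):
    p=cast(d,np.array(c)*.64,z)[0,:2];print(n,p.round(3),p@u,p@v)
E
```

```text
plate mid along u 0.1822353982759719 v -0.5185758596533375
column [ 0.51   -0.1036] origin u 0.14997697951376757 v -0.5184793662178324
footbar [ 0.5196 -0.072 ] origin u 0.1500414746601228 v -0.5187648081275562
pawlbar [0.579 0.135] origin u 0.14735112917909002 v -0.5171545250890831
rub-jaw end [0.5517 0.044 ] origin u 0.13832799780294897 v -0.5166827983244618
bottle cap [0.429 0.052] 0.17134515322661642 -0.39719177751967183
charcoal [ 0.665 -0.045] 0.145397238243356 -0.6506489209022812
```

The four features agree: the clamp origin is about (0.539, -0.003), with x at 73.6°. The bottle (clamp y +121 mm) and the charcoal (y −133 mm) are clear. I'll go above the foot bar.

Request:
step_arm([
  {"x": -2.365, "y": 2.594},
  {"x": -2.365, "y": 2.594},
  {"x": -2.365, "y": 2.594},
  {"x": -2.365, "y": 2.594},
  {"x": -2.365, "y": 2.594},
  {"x": -2.365, "y": 2.594},
  {"x": -2.365, "y": 2.594},
  {"x": -2.365, "y": 2.594},
  {"x": -2.365, "y": 2.594},
  {"x": -2.365, "y": 2.594},
  {"x": -2.365, "y": 2.594},
  {"x": -2.365, "y": 2.594},
  {"x": -2.365, "y": 2.594},
  {"x": -2.365, "y": 2.594},
  {"x": -2.365, "y": 2.594},
  {"x": -2.365, "y": 2.594},
  {"x": -2.365, "y": 2.594},
  {"x": -2.365, "y": 2.594},
  {"x": -2.365, "y": 2.594},
  {"x": -2.365, "y": 2.594},
])

```text
invalid input at $.increments[0]: expected keys x, y, z, wx, wy, wz, gripper
```

Request:
step_arm([
  {"wz": 0.1434, "z": 0.6},
  {"wz": 0.1434, "z": 0.6},
  {"wz": 0.1434, "z": 0.6},
  {"wz": 0.1434, "z": 0.6},
  {"wz": 0.1434, "z": 0.6},
  {"wz": 0.1434, "z": 0.6},
  {"wz": 0.1434, "z": 0.6},
  {"wz": 0.1434, "z": 0.6},
  {"wz": 0.1434, "z": 0.6},
  {"wz": 0.1434, "z": 0.6},
  {"wz": 0.1434, "z": 0.6},
  {},
])

```text
invalid input at $.increments[0]: expected keys x, y, z, wx, wy, wz, gripper
```

```bash
python3 - <<'E'
from rig import env
import cv2,pickle
s=env.observe();print(s['time_s'],s['position'],s['tool_rot'].round(3).tolist(),s['ft_force'])
d=env.get_image('wrist');pickle.dump(d,open('w1.pkl','wb'));print(d['camera_matrix'])
cv2.imwrite('pics/w1.png',cv2.convertScaleAbs(cv2.resize(d['color'],(800,600),interpolation=cv2.INTER_CUBIC),alpha=1.4))
E
```

```text
0.1 [0.15239807 0.52841595 0.40417753] [[0.277, 0.961, -0.001], [0.961, -0.277, -0.001], [-0.001, -0.0, -1.0]] [-1.04771202  0.0875634  -0.40155773]
[[297.31863964   0.         250.32844378]
 [  0.         297.31863964 191.24806091]
 [  0.           0.           1.        ]]
```

View pics/w1.png

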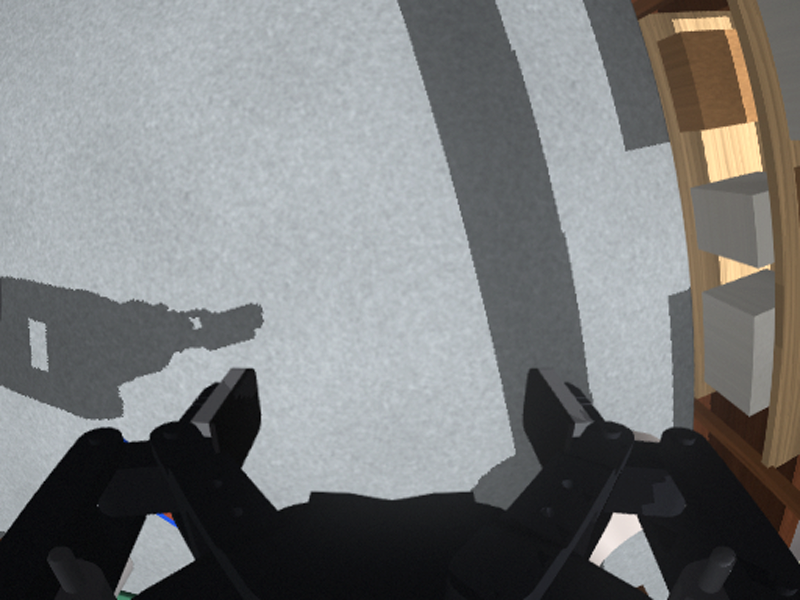

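The call was refused because each row needs every key, so the arm hasn't moved. The wrist view shows bare bench with the fingers at (240,400) and (540,400). I'll send it again with full rows.

Request:
step_arm([
  {"x": -2.365, "y": 2.594, "z": 0, "wx": 0, "wy": 0, "wz": 0, "gripper": 8.5},
  {"x": -2.365, "y": 2.594, "z": 0, "wx": 0, "wy": 0, "wz": 0, "gripper": 8.5},
  {"x": -2.365, "y": 2.594, "z": 0, "wx": 0, "wy": 0, "wz": 0, "gripper": 8.5},
  {"x": -2.365, "y": 2.594, "z": 0, "wx": 0, "wy": 0, "wz": 0, "gripper": 8.5},
  {"x": -2.365, "y": 2.594, "z": 0, "wx": 0, "wy": 0, "wz": 0, "gripper": 8.5},
  {"x": -2.365, "y": 2.594, "z": 0, "wx": 0, "wy": 0, "wz": 0, "gripper": 8.5},
  {"x": -2.365, "y": 2.594, "z": 0, "wx": 0, "wy": 0, "wz": 0, "gripper": 8.5},
  {"x": -2.365, "y": 2.594, "z": 0, "wx": 0, "wy": 0, "wz": 0, "gripper": 8.5},
  {"x": -2.365, "y": 2.594, "z": 0, "wx": 0, "wy": 0, "wz": 0, "gripper": 8.5},
  {"x": -2.365, "y": 2.594, "z": 0, "wx": 0, "wy": 0, "wz": 0, "gripper": 8.5},
  {"x": -2.365, "y": 2.594, "z": 0, "wx": 0, "wy": 0, "wz": 0, "gripper": 8.5},
  {"x": -2.365, "y": 2.594, "z": 0, "wx": 0, "wy": 0, "wz": 0, "gripper": 8.5},
  {"x": -2.365, "y": 2.594, "z": 0, "wx": 0, "wy": 0, "wz": 0, "gripper": 8.5},
  {"x": -2.365, "y": 2.594, "z": 0, "wx": 0, "wy": 0, "wz": 0, "gripper": 8.5},
  {"x": -2.365, "y": 2.594, "z": 0, "wx": 0, "wy": 0, "wz": 0, "gripper": 8.5},
  {"x": -2.365, "y": 2.594, "z": 0, "wx": 0, "wy": 0, "wz": 0, "gripper": 8.5},
  {"x": -2.365, "y": 2.594, "z": 0, "wx": 0, "wy": 0, "wz": 0, "gripper": 8.5},
  {"x": -2.365, "y": 2.594, "z": 0, "wx": 0, "wy": 0, "wz": 0, "gripper": 8.5},
  {"x": -2.365, "y": 2.594, "z": 0, "wx": 0, "wy": 0, "wz": 0, "gripper": 8.5},
  {"x": -2.365, "y": 2.594, "z": 0, "wx": 0, "wy": 0, "wz": 0, "gripper": 8.5},
])

```text
time_s: 2.15
position: [0.5204, -0.0712, 0.4045]
tool_rot: [[0.277, 0.961, -0.001], [0.961, -0.277, 0.0], [0.0, -0.001, -1.0]]
ft_force: [-0.3, 0.6, 0.3]
grip_width: 0.0847
```

Request:
step_arm([
  {"x": 0, "y": 0, "z": 0.6, "wx": 0, "wy": 0, "wz": 0.1434, "gripper": 8.5},
  {"x": 0, "y": 0, "z": 0.6, "wx": 0, "wy": 0, "wz": 0.1434, "gripper": 8.5},
  {"x": 0, "y": 0, "z": 0.6, "wx": 0, "wy": 0, "wz": 0.1434, "gripper": 8.5},
  {"x": 0, "y": 0, "z": 0.6, "wx": 0, "wy": 0, "wz": 0.1434, "gripper": 8.5},
  {"x": 0, "y": 0, "z": 0.6, "wx": 0, "wy": 0, "wz": 0.1434, "gripper": 8.5},
  {"x": 0, "y": 0, "z": 0.6, "wx": 0, "wy": 0, "wz": 0.1434, "gripper": 8.5},
  {"x": 0, "y": 0, "z": 0.6, "wx": 0, "wy": 0, "wz": 0.1434, "gripper": 8.5},
  {"x": 0, "y": 0, "z": 0.6, "wx": 0, "wy": 0, "wz": 0.1434, "gripper": 8.5},
  {"x": 0, "y": 0, "z": 0.6, "wx": 0, "wy": 0, "wz": 0.1434, "gripper": 8.5},
  {"x": 0, "y": 0, "z": 0.6, "wx": 0, "wy": 0, "wz": 0.1434, "gripper": 8.5},
  {"x": 0, "y": 0, "z": 0.6, "wx": 0, "wy": 0, "wz": 0.1434, "gripper": 8.5},
  {"x": 0, "y": 0, "z": 0, "wx": 0, "wy": 0, "wz": 0, "gripper": 5},
])

```text
time_s: 3.35
position: [0.5197, -0.0698, 0.3379]
tool_rot: [[0.959, -0.285, -0.002], [-0.285, -0.959, 0.001], [-0.002, -0.0, -1.0]]
ft_force: [0.1, -0.3, -0.6]
grip_width: 0.0726
```

```bash
python3 - <<'E'
from rig import env
import cv2,pickle
s=env.observe();print(s['time_s'],s['position'],s['tool_rot'].round(3).tolist(),s['ft_force'],s['q'])
d=env.get_image('wrist');pickle.dump(d,open('w1.pkl','wb'))
cv2.imwrite('pics/w2.png',cv2.convertScaleAbs(cv2.resize(d['color'],(800,600),interpolation=cv2.INTER_CUBIC),alpha=1.4))
E
```

```text
3.35 [ 0.51970413 -0.06977521  0.33789531] [[0.959, -0.285, -0.002], [-0.285, -0.959, 0.001], [-0.002, -0.0, -1.0]] [ 0.09073043 -0.29847936 -0.62623019] [-2.05952229e+01  2.27230767e+01  8.47384495e+01 -2.00273713e-03
  7.26502013e+01 -4.05687080e+00]
```

View pics/w2.png

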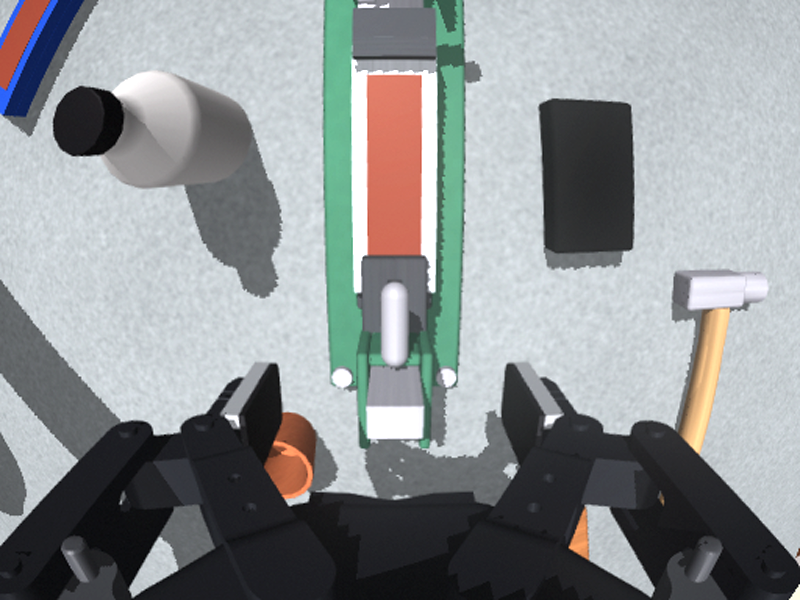

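The wrist view shows the T-bar from (395,285) to (395,362), centred between the finger pads (about x 392) and aligned with the image vertical. The column cap is at (395,425).

```bash
python3 - <<'E'
import pickle
from h import *
d=pickle.load(open('w1.pkl','rb'))
u=np.array([.2830,.9591]);v=np.array([-.9591,.2830]);O=np.array([.5391,-.0032])
for n,c,z in(('bar a',(395,287),.108),('bar b',(395,360),.108),('mould end+jaw L',(355,180),.052),('mould R',(436,180),.052),('plate bolt',(342,378),.014),('bolt2',(447,378),.014)):
    p=wcast(d,np.array(c)*.64,z)[0,:2];q=p-O;print(n,p.round(4),q@u,q@v)
E
```

```text
bar a [ 0.5256 -0.0528] -0.05135762656684578 -0.001079321428958272
bar b [ 0.5157 -0.0862] -0.08626125320981884 -0.001076853361471406
mould end+jaw L [ 0.5182 -0.0022] -0.004953609994703635 0.020329860309192385
mould R [ 0.5605 -0.0147] -0.004994714614351483 -0.023836721465787525
plate bolt [ 0.4657 -0.1273] -0.13977284438773582 0.03532048225693101
bolt2 [ 0.5359 -0.1482] -0.13995180563435441 -0.03791108226237298
```

Measurements agree to about 1 mm, and the clamp y shifts by −1.3 mm. I'll descend and grip the bar.

Request:
step_arm([
  {"x": 0.1, "y": 0, "z": 2, "wx": 0, "wy": 0, "wz": 0, "gripper": 5},
  {"x": 0, "y": 0, "z": 2, "wx": 0, "wy": 0, "wz": 0, "gripper": 5},
  {"x": 0, "y": 0, "z": 1.5, "wx": 0, "wy": 0, "wz": 0, "gripper": 5},
  {"x": 0, "y": 0, "z": 1.2, "wx": 0, "wy": 0, "wz": 0, "gripper": 5},
  {"x": 0, "y": 0, "z": 1, "wx": 0, "wy": 0, "wz": 0, "gripper": 5},
  {"x": 0, "y": 0, "z": 0, "wx": 0, "wy": 0, "wz": 0, "gripper": 5},
  {"x": 0, "y": 0, "z": 0, "wx": 0, "wy": 0, "wz": 0, "gripper": 0},
  {"x": 0, "y": 0, "z": 0, "wx": 0, "wy": 0, "wz": 0, "gripper": 0},
  {"x": 0, "y": 0, "z": 0, "wx": 0, "wy": 0, "wz": 0, "gripper": 0},
  {"x": 0, "y": 0, "z": 0, "wx": 0, "wy": 0, "wz": 0, "gripper": 0},
  {"x": 0, "y": 0, "z": 0, "wx": 0, "wy": 0, "wz": 0, "gripper": 0},
  {"x": 0, "y": 0, "z": 0, "wx": 0, "wy": 0, "wz": 0, "gripper": 0},
], newtons=60)

```text
time_s: 4.6
position: [0.5206, -0.07, 0.2625]
tool_rot: [[0.959, -0.283, 0.0], [-0.283, -0.959, -0.0], [0.0, 0.0, -1.0]]
ft_force: [-3.5, -0.2, 5.2]
grip_width: 0.0107
```

Request:
step_arm([
  {"x": 0, "y": 0, "z": 0, "wx": 0, "wy": 0, "wz": 0, "gripper": 0},
  {"x": 0, "y": 0, "z": -0.2, "wx": 0, "wy": 0, "wz": 0, "gripper": 0},
  {"x": 0, "y": 0, "z": -0.3, "wx": 0, "wy": 0, "wz": 0, "gripper": 0},
  {"x": 0, "y": 0, "z": -0.3, "wx": 0, "wy": 0, "wz": 0, "gripper": 0},
  {"x": 0, "y": 0, "z": -0.2, "wx": 0, "wy": 0, "wz": 0, "gripper": 0},
  {"x": 0, "y": 0, "z": 0, "wx": 0, "wy": 0, "wz": 0, "gripper": 0},
])

```text
time_s: 5.2
position: [0.5207, -0.07, 0.2719]
tool_rot: [[0.959, -0.283, -0.0], [-0.283, -0.959, 0.0], [-0.0, 0.0, -1.0]]
ft_force: [-0.7, -1.0, -5.0]
grip_width: 0.0102
```

Force of −5 N matches the 0.5 kg foot, so it is being carried. I'll raise it to about 43–44 mm.

Request:
step_arm([
  {"x": 0, "y": 0, "z": -0.4, "wx": 0, "wy": 0, "wz": 0, "gripper": 0},
  {"x": 0, "y": 0, "z": -0.4, "wx": 0, "wy": 0, "wz": 0, "gripper": 0},
  {"x": 0, "y": 0, "z": -0.4, "wx": 0, "wy": 0, "wz": 0, "gripper": 0},
  {"x": 0, "y": 0, "z": -0.4, "wx": 0, "wy": 0, "wz": 0, "gripper": 0},
  {"x": 0, "y": 0, "z": -0.4, "wx": 0, "wy": 0, "wz": 0, "gripper": 0},
  {"x": 0, "y": 0, "z": -0.4, "wx": 0, "wy": 0, "wz": 0, "gripper": 0},
  {"x": 0, "y": 0, "z": -0.4, "wx": 0, "wy": 0, "wz": 0, "gripper": 0},
  {"x": 0, "y": 0, "z": -0.4, "wx": 0, "wy": 0, "wz": 0, "gripper": 0},
  {"x": 0, "y": 0, "z": -0.3, "wx": 0, "wy": 0, "wz": 0, "gripper": 0},
  {"x": 0, "y": 0, "z": 0, "wx": 0, "wy": 0, "wz": 0, "gripper": 0},
  {"x": 0, "y": 0, "z": 0, "wx": 0, "wy": 0, "wz": 0, "gripper": 0},
])

```text
time_s: 6.3
position: [0.5206, -0.07, 0.3068]
tool_rot: [[0.959, -0.283, -0.0], [-0.283, -0.959, 0.0], [-0.0, 0.0, -1.0]]
ft_force: [-3.3, -0.3, -5.0]
grip_width: 0.0105
```

Request:
step_arm([
  {"x": 0, "y": 0, "z": 0.1, "wx": 0, "wy": 0, "wz": 0, "gripper": 0},
  {"x": 0, "y": 0, "z": 0.1, "wx": 0, "wy": 0, "wz": 0, "gripper": 0},
  {"x": 0, "y": 0, "z": 0.1, "wx": 0, "wy": 0, "wz": 0, "gripper": 0},
  {"x": 0, "y": 0, "z": 0, "wx": 0, "wy": 0, "wz": 0, "gripper": 0},
])

```text
time_s: 6.7
position: [0.5207, -0.0701, 0.3034]
tool_rot: [[0.959, -0.283, -0.001], [-0.283, -0.959, 0.0], [-0.001, -0.0, -1.0]]
ft_force: [-4.4, 0.3, -5.6]
grip_width: 0.0109
```

Request:
step_arm([
  {"x": 0, "y": 0, "z": 0.1, "wx": 0, "wy": 0, "wz": 0, "gripper": 0},
  {"x": 0, "y": 0, "z": 0, "wx": 0, "wy": 0, "wz": 0, "gripper": 0},
  {"x": 0, "y": 0, "z": 0.1, "wx": 0, "wy": 0, "wz": 0, "gripper": 0},
  {"x": 0, "y": 0, "z": 0, "wx": 0, "wy": 0, "wz": 0, "gripper": 0},
])

```text
time_s: 7.1
position: [0.5206, -0.07, 0.3023]
tool_rot: [[0.959, -0.283, 0.0], [-0.283, -0.959, -0.0], [0.0, 0.0, -1.0]]
ft_force: [-7.2, 1.3, 0.8]
grip_width: 0.0111
```

The weight has gone to about 0 N at +40 mm, so the catch carries it. I'll release and rise.

Request:
step_arm([
  {"x": 0, "y": 0, "z": 0, "wx": 0, "wy": 0, "wz": 0, "gripper": 5},
  {"x": 0, "y": 0, "z": 0, "wx": 0, "wy": 0, "wz": 0, "gripper": 5},
  {"x": 0, "y": 0, "z": 0, "wx": 0, "wy": 0, "wz": 0, "gripper": 5},
  {"x": 0, "y": 0, "z": 0, "wx": 0, "wy": 0, "wz": 0, "gripper": 5},
  {"x": 0, "y": 0, "z": -1, "wx": 0, "wy": 0, "wz": 0, "gripper": 5},
  {"x": 0, "y": 0, "z": -2, "wx": 0, "wy": 0, "wz": 0, "gripper": 5},
  {"x": 0, "y": 0, "z": -2, "wx": 0, "wy": 0, "wz": 0, "gripper": 5},
  {"x": 0, "y": 0, "z": -2, "wx": 0, "wy": 0, "wz": 0, "gripper": 5},
  {"x": 0, "y": 0, "z": -1, "wx": 0, "wy": 0, "wz": 0, "gripper": 5},
  {"x": 0, "y": 0, "z": 0, "wx": 0, "wy": 0, "wz": 0, "gripper": 5},
])

```text
time_s: 8.1
position: [0.5208, -0.0701, 0.3832]
tool_rot: [[0.959, -0.283, 0.003], [-0.283, -0.959, -0.001], [0.003, 0.0, -1.0]]
ft_force: [-0.1, 0.4, 0.1]
grip_width: 0.05
```

```bash
python3 - <<'E'
from rig import env
import cv2,pickle
from h import *
s=env.observe();print(s['time_s'],s['position'],s['tool_rot'].round(4).tolist())
d=env.get_image('wrist');pickle.dump(d,open('w2.pkl','wb'));im=d['color']
cv2.imwrite('pics/w3.png',cv2.convertScaleAbs(cv2.resize(im,(800,600),interpolation=cv2.INTER_CUBIC),alpha=1.4))
E
```

```text
8.1 [ 0.52079266 -0.07006408  0.38319815] [[0.959, -0.2834, 0.003], [-0.2834, -0.959, -0.0011], [0.0032, 0.0002, -1.0]]
```

View pics/w3.png

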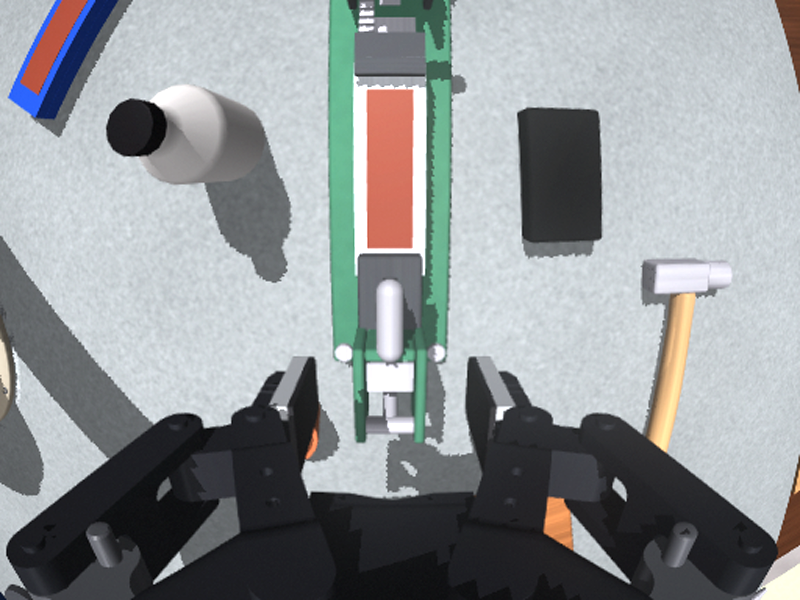

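Request:
step_arm([
  {"x": 0, "y": -2.15, "z": 0, "wx": 0, "wy": 0, "wz": -0.12, "gripper": 5},
  {"x": -0.26, "y": -2.13, "z": 0, "wx": 0, "wy": 0, "wz": 0, "gripper": 5},
  {"x": -0.26, "y": -2.13, "z": 0, "wx": 0, "wy": 0, "wz": 0, "gripper": 5},
  {"x": -0.26, "y": -2.13, "z": 0, "wx": 0, "wy": 0, "wz": 0, "gripper": 5},
  {"x": -0.26, "y": -2.13, "z": 0, "wx": 0, "wy": 0, "wz": 0, "gripper": 5},
  {"x": -0.26, "y": -2.13, "z": 0, "wx": 0, "wy": 0, "wz": 0, "gripper": 5},
  {"x": -0.26, "y": -2.13, "z": 0, "wx": 0, "wy": 0, "wz": 0, "gripper": 5},
  {"x": -0.26, "y": -2.13, "z": 0, "wx": 0, "wy": 0, "wz": 0, "gripper": 5},
  {"x": -0.26, "y": -2.13, "z": 0, "wx": 0, "wy": 0, "wz": 0, "gripper": 5},
  {"x": -0.26, "y": -2.13, "z": 0, "wx": 0, "wy": 0, "wz": -0.121, "gripper": 5},
  {"x": 0, "y": 0, "z": 0, "wx": 0, "wy": 0, "wz": -0.133, "gripper": 5},
  {"x": 0, "y": 0, "z": 0, "wx": 0, "wy": 0, "wz": -0.133, "gripper": 5},
  {"x": 0, "y": 0, "z": 0, "wx": 0, "wy": 0, "wz": -0.133, "gripper": 5},
  {"x": 0, "y": 0, "z": 0, "wx": 0, "wy": 0, "wz": -0.133, "gripper": 5},
  {"x": 0, "y": 0, "z": 0, "wx": 0, "wy": 0, "wz": -0.133, "gripper": 5},
  {"x": 0, "y": 0, "z": 0, "wx": 0, "wy": 0, "wz": -0.133, "gripper": 5},
  {"x": 0, "y": 0, "z": 0, "wx": 0, "wy": 0, "wz": -0.133, "gripper": 5},
  {"x": 0, "y": 0, "z": 0, "wx": 0, "wy": 0, "wz": -0.133, "gripper": 5},
  {"x": 0, "y": 0, "z": 0, "wx": 0, "wy": 0, "wz": -0.133, "gripper": 5},
  {"x": 0, "y": 0, "z": 0, "wx": 0, "wy": 0, "wz": -0.133, "gripper": 5},
])

```text
time_s: 10.15
position: [0.5357, 0.1434, 0.3804]
tool_rot: [[0.278, 0.961, -0.002], [0.961, -0.278, -0.0], [-0.001, -0.002, -1.0]]
ft_force: [-0.1, 0.6, -0.2]
grip_width: 0.0502
```

```bash
python3 - <<'E'
from rig import env
import cv2,pickle
from h import *
s=env.observe();print(s['time_s'],s['position'],s['tool_rot'].round(4).tolist(),s['q'])
d=pickle.load(open('w2.pkl','rb'))
for z in(.108,.128,.148):
    p=wcast(d,np.array([(390,282),(390,358)])*.64,z);print(z,np.linalg.norm(p[0]-p[1]),p.mean(0))
d=env.get_image('wrist');pickle.dump(d,open('w3.pkl','wb'));im=d['color']
cv2.imwrite('pics/w4.png',cv2.convertScaleAbs(cv2.resize(im,(800,600),interpolation=cv2.INTER_CUBIC),alpha=1.4))
E
```

```text
10.15 [0.53571299 0.14344349 0.38042085] [[0.278, 0.9606, -0.0023], [0.9606, -0.278, -0.0001], [-0.0008, -0.0022, -1.0]] [ 2.75805899e+00  2.33442885e+01  7.60210688e+01 -3.07653836e-04
  8.07688261e+01 -7.11006439e+01]
0.108 0.044386929217303014 [ 0.51694819 -0.08219143  0.108     ]
0.128 0.04075939590876225 [ 0.51880094 -0.07591688  0.128     ]
0.148 0.03713186260022148 [ 0.52065369 -0.06964232  0.148     ]
```

View pics/w4.png

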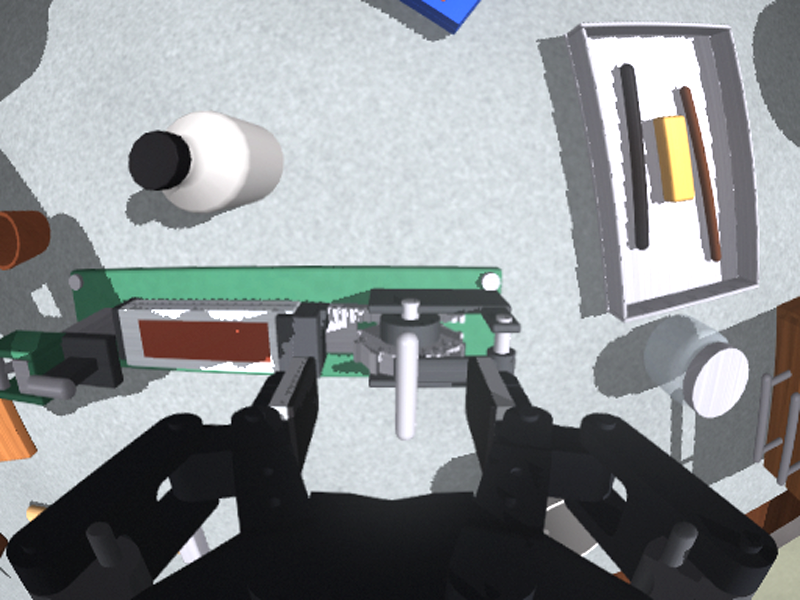

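The foot bar casts to (0.5207, −0.0696) at z = 0.148, the same spot as before, so it hangs at +40 mm in the upper notch. The pawl cross-bar shows from (407,338) to (405,437). I shifted sideways with the wrong sign, and I'll correct that from this measurement.

```bash
python3 - <<'E'
import pickle
from h import *
d=pickle.load(open('w3.pkl','rb'))
u=np.array([.2830,.9591]);v=np.array([-.9591,.2830]);O=np.array([.5403,-.0036])
T=np.array([.5357,.1434]);tx=np.array([.278,.9606]);ty=np.array([.9606,-.278])
P=wcast(d,np.array([(407,338),(405,437)])*.64,.124)[:,:2]
for p in list(P)+[P.mean(0)]: q=p-O;print(p.round(4),'clamp',q@u,q@v,'tool',(p-T)@tx,(p-T)@ty)
print(np.linalg.norm(P[0]-P[1]))
E
```

```text
[0.5525 0.1471] clamp 0.1480212144021157 0.030918527895356207 tool 0.008256716117046568 0.015138201102134168
[0.6104 0.13  ] clamp 0.14793945666931102 -0.02939842989172674 tool 0.007860089906195794 0.07545615864808435
[0.5815 0.1385] clamp 0.14798033553571335 0.0007600490018146713 tool 0.008058403011621184 0.04529717987510931
0.060318164983428
```

Request:
step_arm([
  {"x": 0.75, "y": 1.5, "z": 0, "wx": 0, "wy": 0, "wz": 0, "gripper": 5},
  {"x": 0, "y": 1.5, "z": 0, "wx": 0, "wy": 0, "wz": 0, "gripper": 5},
  {"x": 0, "y": 1.5, "z": 0, "wx": 0, "wy": 0, "wz": 0, "gripper": 5},
  {"x": 0, "y": 0, "z": 2, "wx": 0, "wy": 0, "wz": 0, "gripper": 4.5},
  {"x": 0, "y": 0, "z": 2, "wx": 0, "wy": 0, "wz": 0, "gripper": 4.5},
  {"x": 0, "y": 0, "z": 2, "wx": 0, "wy": 0, "wz": 0, "gripper": 4.5},
  {"x": 0, "y": 0, "z": 1.5, "wx": 0, "wy": 0, "wz": 0, "gripper": 4.5},
  {"x": 0, "y": 0, "z": 1, "wx": 0, "wy": 0, "wz": 0, "gripper": 4.5},
  {"x": 0, "y": 0, "z": 0.8, "wx": 0, "wy": 0, "wz": 0, "gripper": 4.5},
  {"x": 0, "y": 0, "z": 0.5, "wx": 0, "wy": 0, "wz": 0, "gripper": 4.5},
  {"x": 0, "y": 0, "z": 0, "wx": 0, "wy": 0, "wz": 0, "gripper": 4.5},
])

```text
time_s: 11.3
position: [0.581, 0.1379, 0.2833]
tool_rot: [[0.284, 0.959, -0.001], [0.959, -0.284, -0.0], [-0.0, -0.001, -1.0]]
ft_force: [-0.6, 0.8, 0.3]
grip_width: 0.0448
```

Request:
step_arm([
  {"x": 0, "y": 0, "z": 0.4, "wx": 0, "wy": 0, "wz": 0, "gripper": 4.5},
  {"x": 0, "y": 0, "z": 0, "wx": 0, "wy": 0, "wz": 0, "gripper": 0},
  {"x": 0, "y": 0, "z": 0, "wx": 0, "wy": 0, "wz": 0, "gripper": 0},
  {"x": 0, "y": 0, "z": 0, "wx": 0, "wy": 0, "wz": 0, "gripper": 0},
  {"x": 0, "y": 0, "z": 0, "wx": 0, "wy": 0, "wz": 0, "gripper": 0},
  {"x": 0, "y": 0, "z": 0, "wx": 0, "wy": 0, "wz": 0, "gripper": 0},
  {"x": 0, "y": 0, "z": 0, "wx": 0, "wy": 0, "wz": 0, "gripper": 0},
], newtons=40)

```text
time_s: 12.0
position: [0.5811, 0.1381, 0.2801]
tool_rot: [[0.283, 0.959, 0.001], [0.959, -0.283, 0.001], [0.001, 0.001, -1.0]]
ft_force: [0.3, 4.6, 2.5]
grip_width: 0.0104
```

Request:
step_arm([
  {"x": 0.16, "y": 0, "z": -0.29, "wx": 0, "wy": 0, "wz": 0, "gripper": 0},
  {"x": 0.17, "y": 0, "z": -0.28, "wx": 0, "wy": 0, "wz": 0, "gripper": 0},
  {"x": 0.19, "y": 0, "z": -0.27, "wx": 0, "wy": 0, "wz": 0, "gripper": 0},
  {"x": 0.19, "y": 0, "z": -0.27, "wx": 0, "wy": 0, "wz": 0, "gripper": 0},
  {"x": 0.22, "y": 0, "z": -0.25, "wx": 0, "wy": 0, "wz": 0, "gripper": 0},
  {"x": 0.22, "y": 0, "z": -0.25, "wx": 0, "wy": 0, "wz": 0, "gripper": 0},
  {"x": 0.19, "y": 0, "z": -0.18, "wx": 0, "wy": 0, "wz": 0, "gripper": 0},
  {"x": 0.19, "y": 0, "z": -0.18, "wx": 0, "wy": 0, "wz": 0, "gripper": 0},
  {"x": 0, "y": 0, "z": 0, "wx": 0, "wy": 0, "wz": 0, "gripper": 0},
])

```text
time_s: 12.9
position: [0.5851, 0.1509, 0.2984]
tool_rot: [[0.284, 0.959, -0.004], [0.959, -0.284, -0.006], [-0.007, -0.002, -1.0]]
ft_force: [0.9, -14.2, -11.7]
grip_width: 0.0105
```

Request:
step_arm([
  {"x": 0, "y": 0, "z": 0, "wx": 0, "wy": 0, "wz": 0, "gripper": 0},
  {"x": 0, "y": 0, "z": 0, "wx": 0, "wy": 0, "wz": 0, "gripper": 0},
  {"x": 0, "y": 0, "z": 0, "wx": 0, "wy": 0, "wz": 0, "gripper": 0},
  {"x": 0, "y": 0, "z": 0, "wx": 0, "wy": 0, "wz": 0, "gripper": 0},
  {"x": 0, "y": 0, "z": 0, "wx": 0, "wy": 0, "wz": 0, "gripper": 0},
  {"x": 0, "y": 0, "z": 0, "wx": 0, "wy": 0, "wz": 0, "gripper": 0},
  {"x": 0, "y": 0, "z": 0, "wx": 0, "wy": 0, "wz": 0, "gripper": 0},
  {"x": 0, "y": 0, "z": 0, "wx": 0, "wy": 0, "wz": 0, "gripper": 0},
  {"x": 0, "y": 0, "z": 0, "wx": 0, "wy": 0, "wz": 0, "gripper": 0},
  {"x": 0, "y": 0, "z": 0, "wx": 0, "wy": 0, "wz": 0, "gripper": 0},
  {"x": 0, "y": 0, "z": 0, "wx": 0, "wy": 0, "wz": 0, "gripper": 0},
  {"x": 0, "y": 0, "z": 0, "wx": 0, "wy": 0, "wz": 0, "gripper": 0},
  {"x": 0, "y": 0, "z": 0, "wx": 0, "wy": 0, "wz": 0, "gripper": 0},
  {"x": 0, "y": 0, "z": 0, "wx": 0, "wy": 0, "wz": 0, "gripper": 0},
  {"x": 0, "y": 0, "z": 0, "wx": 0, "wy": 0, "wz": 0, "gripper": 0},
])

```text
time_s: 14.4
position: [0.5851, 0.1507, 0.2982]
tool_rot: [[0.284, 0.959, -0.005], [0.959, -0.284, -0.006], [-0.007, -0.003, -1.0]]
ft_force: [-0.1, -14.2, -11.4]
grip_width: 0.0103
```

```bash
python3 - <<'E'
from rig import env
import cv2,pickle
s=env.observe();print(s['time_s'],s['position'],s['ft_force'])
d=env.get_image('wrist');pickle.dump(d,open('w4.pkl','wb'));im=d['color']
cv2.imwrite('pics/w5.png',cv2.convertScaleAbs(cv2.resize(im,(800,600),interpolation=cv2.INTER_CUBIC),alpha=1.4))
E
```

```text
14.4 [0.58510809 0.15066136 0.29820963] [ -0.14099102 -14.21825157 -11.41538414]
```

View pics/w5.png

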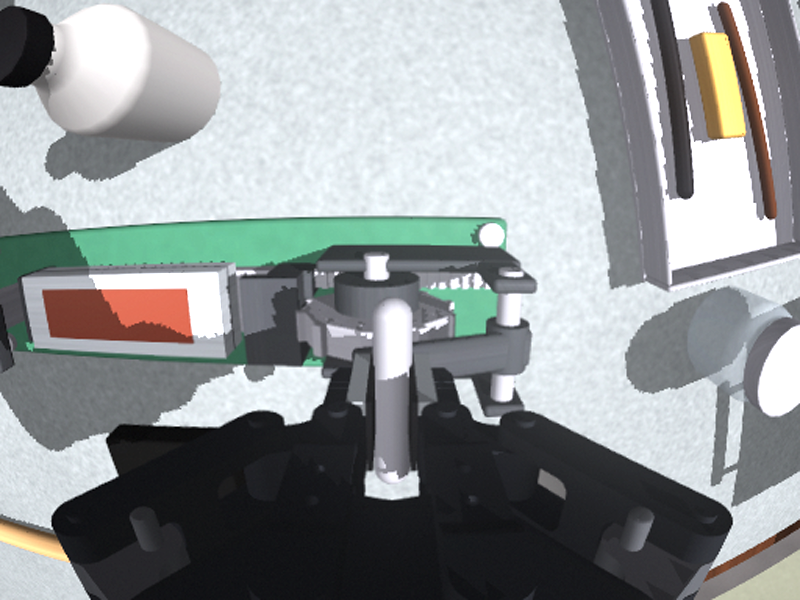

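The mould's silver end band (190–230, 300) is now uncovered and the jaw's dark block starts at (238,300). I'll check the travel.

```bash
python3 - <<'E'
import pickle
from h import *
d=pickle.load(open('w4.pkl','rb'));d0=pickle.load(open('w3.pkl','rb'))
u=np.array([.2830,.9591]);v=np.array([-.9591,.2830]);O=np.array([.5403,-.0036])
def f(n,d,c,z):
    q=wcast(d,np.array(c)*.64,z)[0,:2]-O;print(n,(q@u).round(4),(q@v).round(4))
f('mould end now',d,(228,300),.052)
f('jaw lip edge top now',d,(238,300),.062);f('rear jaw now',d,(303,290),.062)
f('rubber end now',d,(188,300),.052)
f('before lip',d0,(278,335),.062);f('before rear',d0,(327,330),.062)
f('before rubber end',d0,(268,335),.052)
E
```

```text
mould end now 0.0768 0.0089
jaw lip edge top now 0.0859 0.0117
rear jaw now 0.1183 0.0165
rubber end now 0.054 0.0089
before lip 0.0639 0.0094
before rear 0.0976 0.0134
before rubber end 0.054 0.0057
```

The lip edge is at clamp x ≈ 85 mm, which is 22–25 mm of travel, so the jaw is fully backed off. I'll let the pawl down along the same arc, release and rise.

Request:
step_arm([
  {"x": -0.38, "y": 0, "z": 0.36, "wx": 0, "wy": 0, "wz": 0, "gripper": 0},
  {"x": -0.44, "y": 0, "z": 0.5, "wx": 0, "wy": 0, "wz": 0, "gripper": 0},
  {"x": -0.38, "y": 0, "z": 0.54, "wx": 0, "wy": 0, "wz": 0, "gripper": 0},
  {"x": -0.32, "y": 0, "z": 0.5, "wx": 0, "wy": 0, "wz": 0, "gripper": 0},
  {"x": 0, "y": 0, "z": 0, "wx": 0, "wy": 0, "wz": 0, "gripper": 0},
  {"x": 0, "y": 0, "z": 0, "wx": 0, "wy": 0, "wz": 0, "gripper": 4.5},
  {"x": 0, "y": 0, "z": 0, "wx": 0, "wy": 0, "wz": 0, "gripper": 4.5},
  {"x": 0, "y": 0, "z": 0, "wx": 0, "wy": 0, "wz": 0, "gripper": 4.5},
  {"x": 0, "y": 0, "z": 0, "wx": 0, "wy": 0, "wz": 0, "gripper": 4.5},
  {"x": 0, "y": 0, "z": -1, "wx": 0, "wy": 0, "wz": 0, "gripper": 4.5},
  {"x": 0, "y": 0, "z": -2, "wx": 0, "wy": 0, "wz": 0, "gripper": 4.5},
  {"x": 0, "y": 0, "z": -3, "wx": 0, "wy": 0, "wz": 0, "gripper": 4.5},
  {"x": 0, "y": 0, "z": -2, "wx": 0, "wy": 0, "wz": 0, "gripper": 4.5},
  {"x": 0, "y": 0, "z": -1, "wx": 0, "wy": 0, "wz": 0, "gripper": 4.5},
  {"x": 0, "y": 0, "z": 0, "wx": 0, "wy": 0, "wz": 0, "gripper": 8.5},
])

```text
time_s: 15.95
position: [0.581, 0.138, 0.3719]
tool_rot: [[0.283, 0.959, 0.003], [0.959, -0.283, 0.0], [0.001, 0.003, -1.0]]
ft_force: [-0.3, 0.5, -1.1]
grip_width: 0.0582
```

Request:
step_arm([
  {"x": -2.84, "y": 0, "z": 0, "wx": 0, "wy": 0, "wz": 0, "gripper": 7},
  {"x": -2.84, "y": 0, "z": 0, "wx": 0, "wy": 0, "wz": 0, "gripper": 7},
  {"x": -2.84, "y": 0, "z": 0, "wx": 0, "wy": 0, "wz": 0, "gripper": 7},
  {"x": -2.84, "y": 0, "z": 0, "wx": 0, "wy": 0, "wz": 0, "gripper": 7},
  {"x": -2.84, "y": 0, "z": 0, "wx": 0, "wy": 0, "wz": 0, "gripper": 7},
  {"x": 0, "y": 0, "z": 0, "wx": 0, "wy": 0, "wz": 0.1428, "gripper": 7},
  {"x": 0, "y": 0, "z": 0, "wx": 0, "wy": 0, "wz": 0.1428, "gripper": 7},
  {"x": 0, "y": 0, "z": 0, "wx": 0, "wy": 0, "wz": 0.1428, "gripper": 7},
  {"x": 0, "y": 0, "z": 0, "wx": 0, "wy": 0, "wz": 0.1428, "gripper": 7},
  {"x": 0, "y": 0, "z": 0, "wx": 0, "wy": 0, "wz": 0.1428, "gripper": 7},
  {"x": 0, "y": 0, "z": 0, "wx": 0, "wy": 0, "wz": 0.1428, "gripper": 7},
  {"x": 0, "y": 0, "z": 0, "wx": 0, "wy": 0, "wz": 0.1428, "gripper": 7},
  {"x": 0, "y": 0, "z": 0, "wx": 0, "wy": 0, "wz": 0.1428, "gripper": 7},
  {"x": 0, "y": 0, "z": 0, "wx": 0, "wy": 0, "wz": 0.1428, "gripper": 7},
  {"x": 0, "y": 0, "z": 0, "wx": 0, "wy": 0, "wz": 0.1428, "gripper": 7},
  {"x": 0, "y": 0, "z": 0, "wx": 0, "wy": 0, "wz": 0.1428, "gripper": 7},
  {"x": 0, "y": 0, "z": 2, "wx": 0, "wy": 0, "wz": 0, "gripper": 7},
  {"x": 0, "y": 0, "z": 2, "wx": 0, "wy": 0, "wz": 0, "gripper": 7},
  {"x": 0, "y": 0, "z": 2, "wx": 0, "wy": 0, "wz": 0, "gripper": 7},
  {"x": 0, "y": 0, "z": 0, "wx": 0, "wy": 0, "wz": 0, "gripper": 7},
])

```text
time_s: 17.95
position: [0.5402, 0.0019, 0.3072]
tool_rot: [[0.959, -0.283, -0.007], [-0.283, -0.959, 0.001], [-0.007, 0.001, -1.0]]
ft_force: [0.5, 0.1, 0.1]
grip_width: 0.0702
```

```bash
python3 - <<'E'
from rig import env
import cv2,pickle
from h import *
u=np.array([.2830,.9591]);v=np.array([-.9591,.2830]);O=np.array([.5403,-.0036])
s=env.observe();q=s['position'][:2]-O;print(s['time_s'],s['position'],'clamp',q@u,q@v,s['tool_rot'].round(3).tolist())
d=env.get_image('wrist');pickle.dump(d,open('w5.pkl','wb'));hsv=cv2.cvtColor(d['color'],cv2.COLOR_BGR2HSV)
m=cv2.inRange(hsv,(0,90,40),(14,255,255));c=max(cv2.findContours(m,0,1)[0],key=cv2.contourArea)
b=c[:,0].astype(float);p=wcast(d,b,.052)[:,:2]-O
print('rubber clamp x',(p@u).min(),(p@u).max(),'y',(p@v).min(),(p@v).max(),b.min(0),b.max(0))
E
```

```text
17.95 [0.54024755 0.00186156 0.30723424] clamp 0.0052233424031236896 0.001595924879495593 [[0.959, -0.283, -0.007], [-0.283, -0.959, 0.001], [-0.007, 0.001, -1.0]]
rubber clamp x -0.04930935541188135 0.053198037128925714 y -0.014187751493002363 0.015424341279743426 [235. 137.] [274. 259.]
```

The slab is centred within 1 mm (y −14 to +15 mm). I'll descend and grip.

Request:
step_arm([
  {"x": 0.15, "y": 0, "z": 2, "wx": 0, "wy": 0, "wz": 0, "gripper": 7},
  {"x": 0, "y": 0, "z": 2, "wx": 0, "wy": 0, "wz": 0, "gripper": 7},
  {"x": 0, "y": 0, "z": 2, "wx": 0, "wy": 0, "wz": 0, "gripper": 7},
  {"x": 0, "y": 0, "z": 2, "wx": 0, "wy": 0, "wz": 0, "gripper": 7},
  {"x": 0, "y": 0, "z": 1.2, "wx": 0, "wy": 0, "wz": 0, "gripper": 7},
  {"x": 0, "y": 0, "z": 0.8, "wx": 0, "wy": 0, "wz": 0, "gripper": 7},
  {"x": 0, "y": 0, "z": 0.6, "wx": 0, "wy": 0, "wz": 0, "gripper": 7},
  {"x": 0, "y": 0, "z": 0, "wx": 0, "wy": 0, "wz": 0, "gripper": 7},
])

```text
time_s: 18.8
position: [0.5423, 0.0014, 0.2043]
tool_rot: [[0.959, -0.283, -0.0], [-0.283, -0.959, 0.0], [-0.0, 0.0, -1.0]]
ft_force: [0.8, 0.3, 0.4]
grip_width: 0.0701
```

Request:
step_arm([
  {"x": 0, "y": 0, "z": 0.1, "wx": 0, "wy": 0, "wz": 0, "gripper": 3},
  {"x": 0, "y": 0, "z": 0, "wx": 0, "wy": 0, "wz": 0, "gripper": 3},
  {"x": 0, "y": 0, "z": 0, "wx": 0, "wy": 0, "wz": 0, "gripper": 3},
  {"x": 0, "y": 0, "z": 0, "wx": 0, "wy": 0, "wz": 0, "gripper": 3},
  {"x": 0, "y": 0, "z": 0, "wx": 0, "wy": 0, "wz": 0, "gripper": 3},
  {"x": 0, "y": 0, "z": 0, "wx": 0, "wy": 0, "wz": 0, "gripper": 3},
], newtons=80)

```text
time_s: 19.4
position: [0.5423, 0.0014, 0.2043]
tool_rot: [[0.959, -0.283, 0.001], [-0.283, -0.959, -0.0], [0.001, -0.0, -1.0]]
ft_force: [-0.9, 0.5, 5.7]
grip_width: 0.0448
```

Request:
step_arm([
  {"x": 0, "y": 0, "z": -0.3, "wx": 0, "wy": 0, "wz": 0, "gripper": 3},
  {"x": 0, "y": 0, "z": -0.4, "wx": 0, "wy": 0, "wz": 0, "gripper": 3},
  {"x": 0, "y": 0, "z": -0.4, "wx": 0, "wy": 0, "wz": 0, "gripper": 3},
  {"x": 0, "y": 0, "z": -0.4, "wx": 0, "wy": 0, "wz": 0, "gripper": 3},
  {"x": 0, "y": 0, "z": 0, "wx": 0, "wy": 0, "wz": 0, "gripper": 3},
  {"x": 0, "y": 0, "z": 0, "wx": 0, "wy": 0, "wz": 0, "gripper": 3},
])

```text
time_s: 20.0
position: [0.5422, 0.0014, 0.2184]
tool_rot: [[0.959, -0.283, -0.0], [-0.283, -0.959, -0.0], [-0.0, 0.0, -1.0]]
ft_force: [-0.3, -0.3, -4.7]
grip_width: 0.0447
```

The load is 4.7 N (0.48 kg). I'll slide it out sideways to the far side under the raised foot, then lift it.

Request:
step_arm([
  {"x": 0.8, "y": 0, "z": 0, "wx": 0, "wy": 0, "wz": 0, "gripper": 3},
  {"x": 1.4, "y": 0, "z": 0, "wx": 0, "wy": 0, "wz": 0, "gripper": 3},
  {"x": 1.4, "y": 0, "z": 0, "wx": 0, "wy": 0, "wz": 0, "gripper": 3},
  {"x": 1.4, "y": 0, "z": 0, "wx": 0, "wy": 0, "wz": 0, "gripper": 3},
  {"x": 1.4, "y": 0, "z": 0, "wx": 0, "wy": 0, "wz": 0, "gripper": 3},
  {"x": 1.2, "y": 0, "z": 0, "wx": 0, "wy": 0, "wz": 0, "gripper": 3},
  {"x": 0.6, "y": 0, "z": 0, "wx": 0, "wy": 0, "wz": 0, "gripper": 3},
  {"x": 0, "y": 0, "z": -0.6, "wx": 0, "wy": 0, "wz": 0, "gripper": 3},
  {"x": 0, "y": 0, "z": -1.4, "wx": 0, "wy": 0, "wz": 0, "gripper": 3},
  {"x": 0, "y": 0, "z": -2, "wx": 0, "wy": 0, "wz": 0, "gripper": 3},
  {"x": 0, "y": 0, "z": -2, "wx": 0, "wy": 0, "wz": 0, "gripper": 3},
  {"x": 0, "y": 0, "z": -2, "wx": 0, "wy": 0, "wz": 0, "gripper": 3},
  {"x": 0, "y": 0, "z": -2, "wx": 0, "wy": 0, "wz": 0, "gripper": 3},
  {"x": 0, "y": 0, "z": -2, "wx": 0, "wy": 0, "wz": 0, "gripper": 3},
  {"x": 0, "y": 0, "z": -2, "wx": 0, "wy": 0, "wz": 0, "gripper": 3},
  {"x": 0, "y": 0, "z": -1, "wx": 0, "wy": 0, "wz": 0, "gripper": 3},
  {"x": 0, "y": 0, "z": 0, "wx": 0, "wy": 0, "wz": 0, "gripper": 3},
])

```text
time_s: 21.7
position: [0.6206, -0.0217, 0.3698]
tool_rot: [[0.959, -0.283, 0.002], [-0.283, -0.959, -0.001], [0.002, -0.0, -1.0]]
ft_force: [-0.8, 0.4, -5.2]
grip_width: 0.044
```

Request:
step_arm([
  {"x": -0.2, "y": 1.2, "z": 0, "wx": 0, "wy": 0, "wz": 0, "gripper": 3},
  {"x": 0, "y": 2, "z": 0, "wx": 0, "wy": 0, "wz": 0, "gripper": 3},
  {"x": 0, "y": 2.3, "z": 0, "wx": 0, "wy": 0, "wz": 0, "gripper": 3},
  {"x": 0, "y": 2.3, "z": 0, "wx": 0, "wy": 0, "wz": 0, "gripper": 3},
  {"x": 0, "y": 2.3, "z": 0, "wx": 0, "wy": 0, "wz": 0, "gripper": 3},
  {"x": 0, "y": 2.3, "z": 0, "wx": 0, "wy": 0, "wz": 0, "gripper": 3},
  {"x": 0, "y": 2.3, "z": 0, "wx": 0, "wy": 0, "wz": 0, "gripper": 3},
  {"x": 0, "y": 2.3, "z": 0, "wx": 0, "wy": 0, "wz": 0, "gripper": 3},
  {"x": 0, "y": 2.3, "z": 0, "wx": 0, "wy": 0, "wz": 0, "gripper": 3},
  {"x": 0, "y": 2.3, "z": 0, "wx": 0, "wy": 0, "wz": 0, "gripper": 3},
  {"x": 0, "y": 2.3, "z": 0, "wx": 0, "wy": 0, "wz": 0, "gripper": 3},
  {"x": 0, "y": 2.3, "z": 0, "wx": 0, "wy": 0, "wz": 0, "gripper": 3},
  {"x": 0, "y": 2.3, "z": 0, "wx": 0, "wy": 0, "wz": 0, "gripper": 3},
  {"x": 0, "y": 2.3, "z": 0, "wx": 0, "wy": 0, "wz": 0, "gripper": 3},
  {"x": 0, "y": 2.3, "z": 0, "wx": 0, "wy": 0, "wz": 0, "gripper": 3},
  {"x": 0, "y": 2.3, "z": 0, "wx": 0, "wy": 0, "wz": 0, "gripper": 3},
  {"x": 0, "y": 1.5, "z": 0, "wx": 0, "wy": 0, "wz": 0, "gripper": 3},
  {"x": 0, "y": 0.8, "z": 0, "wx": 0, "wy": 0, "wz": 0, "gripper": 3},
  {"x": 0, "y": 0, "z": 0, "wx": 0, "wy": 0, "wz": 0, "gripper": 3},
])

```text
time_s: 23.6
position: [0.5118, -0.3836, 0.3677]
tool_rot: [[0.959, -0.284, -0.001], [-0.284, -0.959, 0.001], [-0.001, -0.001, -1.0]]
ft_force: [0.5, 0.2, -4.4]
grip_width: 0.0447
```

Request:
step_arm([
  {"x": 0, "y": 0, "z": 0.8, "wx": 0, "wy": 0, "wz": 0.1, "gripper": 3},
  {"x": 0, "y": 0, "z": 0.8, "wx": 0, "wy": 0, "wz": 0.12, "gripper": 3},
  {"x": 0, "y": 0, "z": 0.8, "wx": 0, "wy": 0, "wz": 0.12, "gripper": 3},
  {"x": 0, "y": 0, "z": 0.8, "wx": 0, "wy": 0, "wz": 0.12, "gripper": 3},
  {"x": 0, "y": 0, "z": 0.8, "wx": 0, "wy": 0, "wz": 0.12, "gripper": 3},
  {"x": 0, "y": 0, "z": 0.8, "wx": 0, "wy": 0, "wz": 0.12, "gripper": 3},
  {"x": 0, "y": 0, "z": 0.8, "wx": 0, "wy": 0, "wz": 0.12, "gripper": 3},
  {"x": 0, "y": 0, "z": 0.8, "wx": 0, "wy": 0, "wz": 0.12, "gripper": 3},
  {"x": 0, "y": 0, "z": 0.8, "wx": 0, "wy": 0, "wz": 0.12, "gripper": 3},
  {"x": 0, "y": 0, "z": 0.8, "wx": 0, "wy": 0, "wz": 0.12, "gripper": 3},
  {"x": 0, "y": 0, "z": 0.8, "wx": 0, "wy": 0, "wz": 0.122, "gripper": 3},
  {"x": 0, "y": 0, "z": 0, "wx": 0, "wy": 0, "wz": 0, "gripper": 3},
  {"x": 0, "y": 0, "z": 0, "wx": 0, "wy": 0, "wz": 0, "gripper": 3},
])

```text
time_s: 24.9
position: [0.5125, -0.3822, 0.2807]
tool_rot: [[-0.014, -1.0, 0.0], [-1.0, 0.014, 0.0], [-0.0, -0.0, -1.0]]
ft_force: [-0.0, -0.3, -3.9]
grip_width: 0.044
```

```bash
python3 - <<'E'
from rig import env
import cv2,pickle
s=env.observe();print(s['time_s'],s['position'],s['tool_rot'].round(4).tolist(),s['ft_force'],s['grip_width'])
d=env.get_image('wrist');pickle.dump(d,open('w6.pkl','wb'))
cv2.imwrite('pics/w6.png',cv2.convertScaleAbs(cv2.resize(d['color'],(800,600),interpolation=cv2.INTER_CUBIC),alpha=1.4))
E
```

```text
24.9 [ 0.51252171 -0.38217981  0.28065721] [[-0.0143, -0.9999, 0.0001], [-0.9999, 0.0143, 0.0001], [-0.0001, -0.0001, -1.0]] [-1.39604139e-03 -2.97094826e-01 -3.93665698e+00] 0.04398371350543935
```

View pics/w6.png

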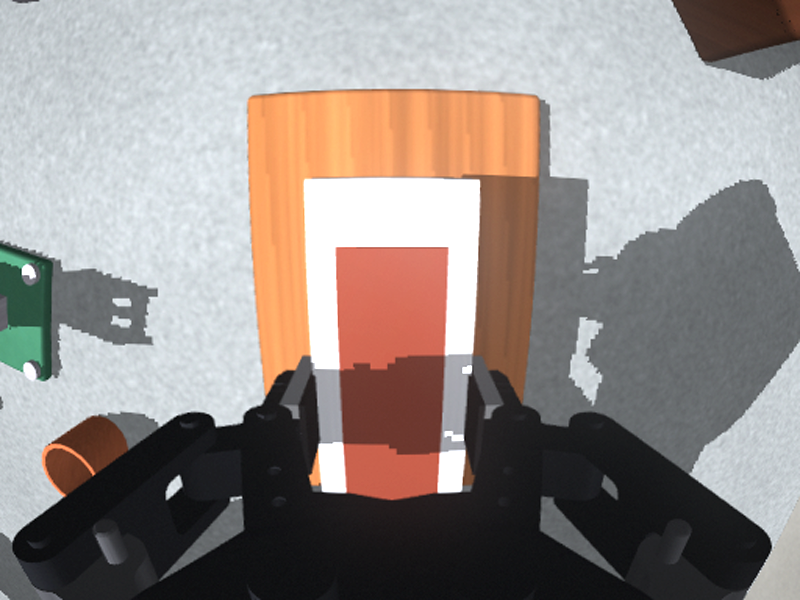

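The wrist view shows the mould held square, with its near end at (305–480, 180), over the board with near corners at (248,97) and (538,95). I'll check both centres.

```bash
python3 - <<'E'
import pickle
from h import *
d=pickle.load(open('w6.pkl','rb'))
f=lambda L,z:print(wcast(d,np.array(L)*.64,z)[:,:2].round(4).tolist())
print('board near corners');f([(249,97),(538,95)],.018);print('board sides');f([(265,380),(526,380)],.018)
print('mould near end, sides');f([(305,180),(480,180),(315,340),(476,340)],.128)
E
```

```text
board near corners
[[0.6226, -0.3114], [0.6216, -0.4579]]
board sides
[[0.4688, -0.3097], [0.4665, -0.4576]]
mould near end, sides
[[0.5786, -0.3603], [0.5779, -0.4063], [0.534, -0.3607], [0.5333, -0.4063]]
```

The mould centre (0.508, −0.383) matches the board centre (0.507, −0.384), with yaw within 1°. I'll lower it.

Request:
step_arm([
  {"x": 0, "y": 0, "z": 1, "wx": 0, "wy": 0, "wz": 0, "gripper": 3},
  {"x": 0, "y": 0, "z": 1.5, "wx": 0, "wy": 0, "wz": 0, "gripper": 3},
  {"x": 0, "y": 0, "z": 1.5, "wx": 0, "wy": 0, "wz": 0, "gripper": 3},
  {"x": 0, "y": 0, "z": 1.5, "wx": 0, "wy": 0, "wz": 0, "gripper": 3},
  {"x": 0, "y": 0, "z": 1, "wx": 0, "wy": 0, "wz": 0, "gripper": 3},
  {"x": 0, "y": 0, "z": 0.6, "wx": 0, "wy": 0, "wz": 0, "gripper": 3},
  {"x": 0, "y": 0, "z": 0.4, "wx": 0, "wy": 0, "wz": 0, "gripper": 3},
  {"x": 0, "y": 0, "z": 0.2, "wx": 0, "wy": 0, "wz": 0, "gripper": 3},
  {"x": 0, "y": 0, "z": 0.2, "wx": 0, "wy": 0, "wz": 0, "gripper": 3},
  {"x": 0, "y": 0, "z": 0, "wx": 0, "wy": 0, "wz": 0, "gripper": 3},
  {"x": 0, "y": 0, "z": 0, "wx": 0, "wy": 0, "wz": 0, "gripper": 3},
])

```text
time_s: 26.05
position: [0.5122, -0.3829, 0.2018]
tool_rot: [[-0.018, -1.0, 0.0], [-1.0, 0.018, -0.0], [0.0, -0.0, -1.0]]
ft_force: [-0.2, -0.2, -4.1]
grip_width: 0.0445
```

Request:
step_arm([
  {"x": 0, "y": 0, "z": 0.1, "wx": 0, "wy": 0, "wz": 0, "gripper": 3},
  {"x": 0, "y": 0, "z": 0.1, "wx": 0, "wy": 0, "wz": 0, "gripper": 3},
  {"x": 0, "y": 0, "z": 0.1, "wx": 0, "wy": 0, "wz": 0, "gripper": 3},
  {"x": 0, "y": 0, "z": 0, "wx": 0, "wy": 0, "wz": 0, "gripper": 3},
  {"x": 0, "y": 0, "z": 0, "wx": 0, "wy": 0, "wz": 0, "gripper": 3},
])

```text
time_s: 26.55
position: [0.5122, -0.3829, 0.1984]
tool_rot: [[-0.018, -1.0, -0.0], [-1.0, 0.018, 0.0], [-0.0, 0.0, -1.0]]
ft_force: [0.4, 0.1, -5.1]
grip_width: 0.0444
```

Request:
step_arm([
  {"x": 0, "y": 0, "z": 0.1, "wx": 0, "wy": 0, "wz": 0, "gripper": 3},
  {"x": 0, "y": 0, "z": 0, "wx": 0, "wy": 0, "wz": 0, "gripper": 3},
  {"x": 0, "y": 0, "z": 0, "wx": 0, "wy": 0, "wz": 0, "gripper": 3},
])

```text
time_s: 26.85
position: [0.5122, -0.3828, 0.1983]
tool_rot: [[-0.018, -1.0, 0.0], [-1.0, 0.018, -0.0], [0.0, -0.0, -1.0]]
ft_force: [-2.7, 2.3, 5.5]
grip_width: 0.0446
```

Contact at the expected height (+5.5 N). I'll release, open wide enough and rise.

Request:
step_arm([
  {"x": 0, "y": 0, "z": 0, "wx": 0, "wy": 0, "wz": 0, "gripper": 7},
  {"x": 0, "y": 0, "z": 0, "wx": 0, "wy": 0, "wz": 0, "gripper": 7},
  {"x": 0, "y": 0, "z": 0, "wx": 0, "wy": 0, "wz": 0, "gripper": 7},
  {"x": 0, "y": 0, "z": 0, "wx": 0, "wy": 0, "wz": 0, "gripper": 7},
  {"x": 0, "y": 0, "z": -1, "wx": 0, "wy": 0, "wz": 0, "gripper": 7},
  {"x": 0, "y": 0, "z": -2, "wx": 0, "wy": 0, "wz": 0, "gripper": 7},
  {"x": 0, "y": 0, "z": -3, "wx": 0, "wy": 0, "wz": 0, "gripper": 7},
  {"x": 0, "y": 0, "z": -3, "wx": 0, "wy": 0, "wz": 0, "gripper": 7},
  {"x": 0, "y": 0, "z": -3, "wx": 0, "wy": 0, "wz": 0, "gripper": 7},
  {"x": 0, "y": 0, "z": -2, "wx": 0, "wy": 0, "wz": 0, "gripper": 7},
  {"x": 0, "y": 0, "z": -1, "wx": 0, "wy": 0, "wz": 0, "gripper": 7},
  {"x": 0, "y": 0, "z": 0, "wx": 0, "wy": 0, "wz": 0, "gripper": 7},
])

```text
time_s: 28.05
position: [0.5121, -0.3828, 0.3489]
tool_rot: [[-0.018, -1.0, 0.002], [-1.0, 0.018, -0.002], [0.002, -0.002, -1.0]]
ft_force: [0.9, -0.0, -0.5]
grip_width: 0.0701
```

```bash
python3 - <<'E'
from rig import env
import cv2,pickle
from h import *
s=env.observe();print(s['time_s'],s['position'],s['ft_force'],s['grip_width'])
d=env.get_image('wrist')
e=env.get_image('scene');cv2.imwrite('pics/s2.png',cv2.convertScaleAbs(cv2.resize(e['color'][100:350,120:480],(792,550),interpolation=cv2.INTER_CUBIC),alpha=1.4))
cv2.imwrite('pics/w7.png',cv2.convertScaleAbs(cv2.resize(d['color'],(800,600),interpolation=cv2.INTER_CUBIC),alpha=1.4));pickle.dump(d,open('w7.pkl','wb'))
E
```

```text
28.05 [ 0.51214072 -0.38276429  0.34892639] [ 8.88156543e-01 -3.10242584e-04 -4.50907782e-01] 0.07008610071668618
```

View pics/s2.png

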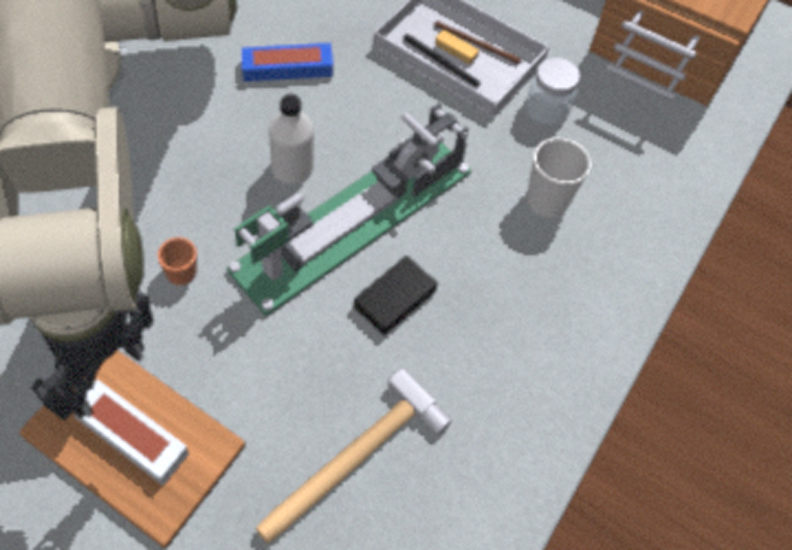

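View pics/w7.png

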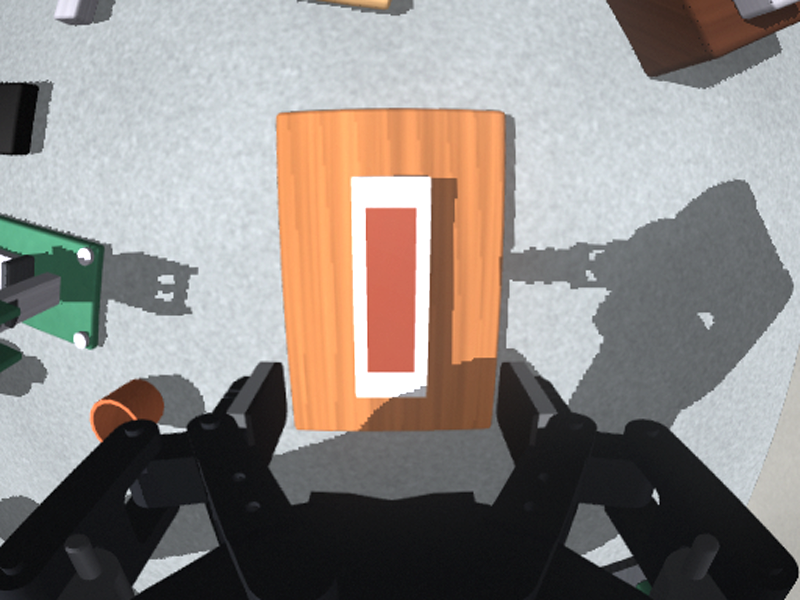

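The scene view shows the foot raised, the jaw back and the bed empty, with everything else in its place. The wrist view shows the mould flat, central and lengthwise on the board: mould (352–430, 177–397), board (277–505, 110–430). I'll hand it in.

```bash
python3 - <<'E'
from rig import env
import pickle
from h import *
d=pickle.load(open('w7.pkl','rb'));f=lambda L,z:wcast(d,np.array(L)*.64,z)[:,:2].mean(0).round(4)
print('board',f([(277,113),(503,113),(295,429),(492,429)],.018),'mould',f([(352,178),(431,178),(356,397),(428,397)],.046))
print(env.observe()['time_s']);env.close_job()
E
```

```text
board [ 0.5079 -0.3834] mould [ 0.5075 -0.3832]
28.15
the job is handed in; nothing more can be done
```

The job is handed in at 28 s of the 61 s allowed. I raised the foot into the upper notch, lifted the pawl until the jaw had backed off fully, and then laid the mould on the board.

- **Foot:** it hangs at +40 mm. The weight came off the gripper there, and the bar measured in the same place at that height after release.
- **Jaw:** its lip edge moved to clamp x ≈ 86 mm from about 61–64 mm, so 22–25 mm of travel. I lowered the pawl back afterwards.
- **Mould:** it went out sideways under the foot, and I released it only once it was resting on the board. The final picture puts its centre within 1 mm of the board's, and its yaw before lowering was within about 1° of the board's length.
- **Everything else:** the last pictures show the other things in place and the gripper clear.

Three things did not go as expected:
- The first move call was refused for missing keys, without moving the arm.
- One sideways shift on the way to the pawl had the wrong sign. I corrected it in the air from a new picture.
- The gripper's reported opening read about 2 mm under the true size on all three grips.

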